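# Shut and lock the water filter's service flap

## Task

The filter cartridge has been changed: swing the blue flap of the water filter unit fully shut, then push its orange quarter-turn stud fully in before turning it a quarter turn clockwise (never force it round while it is out), as far as it goes, so that it stays locked when you let go. Leave the jam jar, the sugar pourer and the cup standing where they are.

Things in the scene. Friction and masses are not known exactly. Their poses are not given: they have to be found in the camera images.
- filter_unit: White water filter unit, fixed to the table: 200 mm deep (x), 190 wide (y), front 70 high, back 146 high, two hose unions 30 mm high on its flat top at the back. Origin: centre of its underside; x points from front to back, y left, z up; the front faces to the robot's left. The opening under the flap slopes 0.5 rad (29 degrees) from level, rising from the front edge to the hinge.
- flap (a joint): Angle of the blue flap (161 mm long, 194 wide, 8 thick), hinged on its upper, far edge. 0 rad = fully shut, lying on the 0.5 rad slope; grows as its near edge lifts, to 1.0. At the start it stands ajar, 0.45 to 0.85. A stiff hinge holds it at any angle; a push of 2 to 4 N at the stud moves it down.
- flap_hinge (a point): Point on the hinge axis at mid-width, 40 mm behind and 146 mm above the unit's origin. Its frame turns with the flap: y along the hinge (as the unit's y), z the outward normal of the flap, x from the near edge to the hinge. The flap's underside is z = 0, its outer face z = 8 mm. The stud's axis is parallel to z at x = -105 mm, y = 0.
- wing_grip (a point): Point on the stud's axis in its orange wing handle: 70 mm long (y of this frame), 16 thick (x; grip across it), 33 high (20 below to 13 above the point; z = outward normal of the flap). It stands 40 mm off the flap's outer face with the stud out, 28 fully in. The frame turns with the wing: at the start within 0.06 rad of parallel to the hinge, locked square to it. White line: its left half.
- stud_push (a joint): How far the stud is pushed in along its axis, m: 0 out, 0.012 fully in; a spring resists (4 N, 8 N fully in). A cross bar goes through a slot when the flap is shut and the wing unturned; under 8 mm in it jams after about 0.15 rad. Once turned, the bar is caught under the slot, holds the flap shut and the stud stays about 8 mm in. Turned with the flap open, the bar misses the slot: turn it back.
- stud_turn (a joint): Angle of the stud in rad: 0 = unlocked, grows clockwise seen from outside, looking at the flap, to a stop at 1.57 = locked. Light friction (0.03 N m).
- jam_jar: Jam jar with a red lid, 66 mm across, 85 mm high, standing beside the unit on the robot's side. Origin: centre of its underside, z up. A bystander.
- sugar_pourer: Glass sugar pourer, 62 mm across, 128 mm high, standing behind the unit's back. Origin: centre of its underside, z up. A bystander.
- cup: Green espresso cup, 64 x 89 x 48 mm, standing before the unit's front. Origin: middle of its underside, z up. A bystander.

How it is judged:
At the end, for the whole second after the job is handed in: The flap is shut (within 0.035 rad), the stud is turned to its stop (more than 1.3 of 1.57 rad) and still caught more than 5 mm in, with nothing touching or moving it (value of joint flap below 0.035 rad and value of joint stud_turn above 1.3 rad and value of joint stud_push above 0.005 m and velocity of joint each of stud_turn, flap below 0.05 rad/s).
It fails at once if the jam jar is shifted more than 30 mm or tipped (distance of jam_jar from where it was at the start of the episode above 0.03 m or angle between jam_jar's own z axis and vertical above 0.4 rad).
It fails at once if the sugar pourer is shifted more than 30 mm or tipped (distance of sugar_pourer from where it was at the start of the episode above 0.03 m or angle between sugar_pourer's own z axis and vertical above 0.4 rad).
It fails at once if the cup is shifted more than 30 mm or tipped (distance of cup from where it was at the start of the episode above 0.03 m or angle between cup's own z axis and vertical above 0.4 rad).
It fails at once if the stud is forced round with the flap shut without being pushed in (value of joint flap below 0.035 rad and value of joint stud_turn above 0.27 rad and value of joint stud_push below 0.005 m).
It also fails if it takes over 35 s, if anything falls off the work surface, if the arm or the gripper's body presses on something with over 40 N, if the wrist force passes 120 N, or if a joint passes its speed limit or range.

## Robot

A 6-joint arm with a two-finger parallel gripper is mounted at the origin on a cart in front of the work surface, level with it; the furniture and walls round the work are solid. World frame = base frame: x ahead of the robot, y to its left, z up, the work surface at z = 0. Lengths are in m, angles in rad, forces in N, time in s.
With the tool pointing down it reaches from about 0.3 to 0.75 m from the base axis. Payload 8.5 kg.
Tool frame: the origin (TCP) lies between the finger pads; the fingertips stand 19 mm ahead of it and the grasp point (between the pads) is the TCP; z points along the fingers, y is the line along which they close (so a half turn about z gives the same grasp; the last joint's range is limited). The gripper opens to 85 mm and grips with 20 to 120 N. Pads are 22 mm wide; open, the fingers measure 114 mm over their backs; the gripper's body (76 mm by 85 mm) begins 54 mm behind the grasp point. The pads swing forward as they close: fully open they stand 13 mm farther back than shut.
Start: joints at [0.93, 0.381, 1.297, -0, 1.464, -0.215], TCP at [0.227, 0.501, 0.25] pointing down, gripper open.
Joint ranges: [-3.11, 3.11], [-0.89, 2.33], [0.22, 2.48], [-1.42, 4.56], [0.17, 2.85], [-2.88, 2.88]. Speed limits (rad/s): [2.39, 2.39, 3.14, 3.14, 3.14, 3.14].

## Interface

Orientations are given as a rotation vector (axis times angle).
In Python, from station import * gives the robot as it stands. The module is installed in compiled form; this text tells all that it offers.
- The arm moves only by the tool servo_tool, never from a script. Its argument "deltas" is one flat list of numbers, 4 for each row, row after row: the shift along the tool's x, y, z in m, then the turn about the tool's z in rad. A call has 1 to 12 rows; each row is the pose to reach, as a shift and turn from the pose commanded when the call began, along the tool's axes at that moment; what a row does not reach only later rows make up. A row lasts 1/10 s, in which the tool goes at most 50 mm and 8.59 degrees, less where a joint would pass 70% of its speed; a pose out of reach is approached as far as the arm can. A call with a gripper value outside its range is refused whole. "gripper" is the finger opening in m, from 0 to 0.0854, set as the call begins (left out, the last holds). The fingers move at their own pace and stop on an object; "squeeze" is the grip in N (left out, the last holds). Time passes only in rows, so rows that repeat a pose let the fingers close. It gives the time, the measured TCP pose, the force, the opening and the grip force at its end, in the units of the state.
- observe(): the state, without advancing time (a new reading comes with each control period).
- get_image(name): name is "side" or "top"; returns (picture, depth): 400x640x3 uint8, blue, green, red; 400x640 float32, m along the optical axis (not along the pixel's ray), 0 where there is no reading.
- get_calibration(name): a dict with "camera_matrix" (3x3 intrinsics, pixels), "xyz" and "rotation" of the camera in the world. Camera axes: x right, y down, z forward; pixel columns grow to the right and rows downward; lengths in m; the calibration is good to about 2 mm. A picture is of the moment at which its call begins. get_calibration takes no time and is no camera call.
- hand_in(): hands the job in; it is judged then, once.
Trained networks look in the newest picture that a camera, given by its name, has taken for a name from the list of things; names that differ only in an ending like _2 or _b are one class to them, and where a whole thing is asked for, a point or a joint stands for the part that bears it (a point fixed in the world has none). Each returns a list of dicts, best first, with "conf" (0 to 1); they miss things now and then, are a little off and sometimes report something else, mostly with a low value. They report only what shows in the picture. A call takes as long as a camera call.
- boxes_of(camera, thing): "point" ([x, y, z] in m, in world coordinates, good to about 4 mm: the middle of the surface that is visible of it).
- pinpoint(camera, thing): "point" ([x, y, z] in m, in world coordinates, good to about 4 mm: a listed point, or the origin of a listed thing).
The state is a dict: "clock": time; "joint_pos": joint angles; "qvel": joint speeds; "tau": joint torques, N m; "tcp_pos": TCP position; "orientation": TCP orientation; "force": force on the tool from outside, world axes, zero at the start; "wrist_torque": the same for the moment, N m; "width": opening from 0.0 (shut) to 1.0 (fully open); "gripper_force": force on a finger pad.
Only numpy, scipy, OpenCV 4.12 (cv2) and the standard library are available. Lean on these libraries where they do the work, as an engineer would, in place of code of your own. Each camera call takes 0.05 s, during which the arm holds its last target. There are 200 camera calls.

## Working session

There is one attempt and no reset: what is moved stays moved. The work goes in short steps, Python scripts to look and compute and a tool call to move; the robot and the scene stay as the last step left them, time stands still between calls to the robot, and variables do not carry over. Pictures are saved under pics/ and viewed, at most 10 in all, crops included, and the job is handed in when it is done.

Besides the shell and the picture viewer there is one more tool, called after "Request:" by a JSON object that holds its "op" and its "data", one argument or row to a line. servo_tool: Moves the arm, as the interface text tells. Its arguments: {"type":"object","properties":{"deltas":{"type":"array","items":{"type":"number"}},"gripper":{"type":"number"},"squeeze":{"type":"number"}},"required":["deltas"]}

```bash
mkdir -p pics
python3 - <<'E'
from station import *
import cv2,numpy as np
s=observe();print({k:np.round(v,3) for k,v in s.items()})
for c in("side","top"):
    p,d=get_image(c);cv2.imwrite(f"pics/{c}1.png",p);k=get_calibration(c);print(c,k)
    for t in("flap_hinge","wing_grip","filter_unit","jam_jar","sugar_pourer","cup"):
        print(t,[(np.round(r["point"],3),round(r["conf"],2)) for r in pinpoint(c,t)[:2]])
print(observe()["clock"])
E
```

```text
{'clock': np.float64(0.0), 'joint_pos': array([ 0.93 ,  0.381,  1.298, -0.   ,  1.464, -0.215]), 'qvel': array([-0.   ,  0.003,  0.001, -0.001,  0.   , -0.002]), 'tau': array([ 0.0000e+00, -4.4846e+01, -2.3128e+01, -0.0000e+00,  5.0000e-03,
       -0.0000e+00]), 'tcp_pos': array([0.227, 0.501, 0.25 ]), 'orientation': array([-6.64e-01, -3.07e+00,  2.00e-03]), 'force': array([0.537, 0.628, 0.263]), 'wrist_torque': array([ 0.001,  0.034, -0.052]), 'gripper_force': np.float64(0.0), 'width': np.float64(0.998)}
side {'camera_matrix': array([[501.83906619,   0.        , 323.06371127],
       [  0.        , 501.83906619, 199.391689  ],
       [  0.        ,   0.        ,   1.        ]]), 'xyz': array([0.60029416, 0.65672658, 0.88711823]), 'rotation': array([-0.07795855,  2.94861954, -1.06119549])}
flap_hinge [(array([ 0.555, -0.037,  0.147]), 0.78), (array([ 0.721,  0.152, -0.004]), 0.33)]
wing_grip [(array([0.625, 0.017, 0.226]), 0.97)]
filter_unit [(array([ 0.588, -0.012,  0.001]), 0.68)]
jam_jar [(array([ 0.476,  0.146, -0.001]), 0.85)]
sugar_pourer [(array([ 0.446, -0.12 , -0.001]), 0.83)]
cup [(array([ 0.718,  0.15 , -0.001]), 0.57)]
top {'camera_matrix': array([[418.91435805,   0.        , 325.30709831],
       [  0.        , 418.91435805, 201.50118121],
       [  0.        ,   0.        ,   1.        ]]), 'xyz': array([ 0.41950186, -0.00327149,  1.14256515]), 'rotation': array([-2.08560478,  2.14438807, -0.14111054])}
flap_hinge [(array([ 0.562, -0.042,  0.144]), 0.7)]
wing_grip [(array([0.623, 0.017, 0.219]), 0.85)]
filter_unit [(array([ 0.583, -0.013, -0.   ]), 0.86), (array([ 0.558, -0.041,  0.145]), 0.31)]
jam_jar [(array([0.476, 0.141, 0.001]), 0.93)]
sugar_pourer [(array([ 0.448, -0.116,  0.002]), 0.75), (array([ 0.477,  0.14 , -0.   ]), 0.23)]
cup [(array([0.72 , 0.151, 0.   ]), 0.7)]
0.7
```

View pics/side1.png

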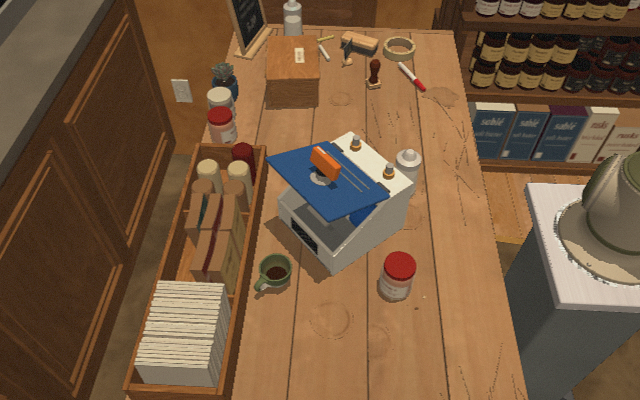

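View pics/top1.png

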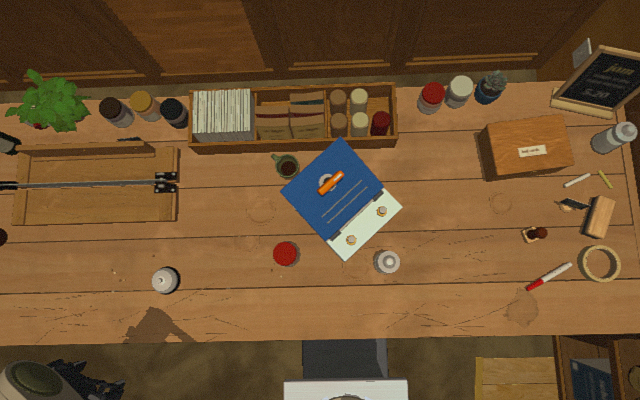

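The unit's front faces world (+x,+y). The flap stands ajar at top (335,190), with the wing at top (331,183) and side (325,163). The jar is at side (397,275), the cup at side (275,272), and the pourer is behind the unit. Next I'll refine the yaw from the blue flap's depth points.

```bash
cat > h.py <<'E'
from station import *
import cv2,numpy as np
from scipy.spatial.transform import Rotation as R
def cloud(c,lo,hi):
    p,d=get_image(c);k=get_calibration(c);K=k["camera_matrix"]
    m=(cv2.inRange(cv2.cvtColor(p,cv2.COLOR_BGR2HSV),lo,hi)>0)&(d>0)
    v,u=np.nonzero(m);z=d[v,u]
    P=np.c_[(u-K[0,2])/K[0,0]*z,(v-K[1,2])/K[1,1]*z,z]
    P=R.from_rotvec(k["rotation"]).apply(P)+k["xyz"]
    return P[(np.hypot(P[:,0]-.6,P[:,1])<.2)&(P[:,2]>.06)]
BLUE=((100,120,40),(125,255,255));ORANGE=((5,170,120),(18,255,255))
def flap(c):
    P=cloud(c,*BLUE)
    for _ in range(4):
        o=P.mean(0);n=np.linalg.svd(P-o,full_matrices=False)[2][2];n*=np.sign(n[2]);r=(P-o)@n
        P=P[abs(r)<max(.003,2*r.std())]
    return P,o,n
E
python3 - <<'E'
from h import *
for c in("top","side"):
    P,o,n=flap(c);tilt=np.arccos(n[2])
    print(c,len(P),o.round(3),n.round(3),"tilt",tilt.round(3),"dir",np.degrees(np.arctan2(n[1],n[0])).round(1))
    # in-plane frame
    a=np.cross(n,[0,0,1]);a/=np.linalg.norm(a);b=np.cross(n,a)
    q=np.c_[(P-o)@a,(P-o)@b].astype(np.float32)
    (cx,cy),wh,_=r=cv2.minAreaRect(q);B=cv2.boxPoints(r)
    W=o+B[:,:1]*a+B[:,1:]*b;print(np.round(wh,3));print(W.round(3))
    e=[W[(i+1)%4]-W[i] for i in range(4)]
    print("edge yaws",[np.degrees(np.arctan2(v[1],v[0])).round(1) for v in e])
    O=cloud(c,*ORANGE);print("orange",len(O),O.mean(0).round(3));O=O[O[:,2]>O[:,2].max()-.02]
    v=np.linalg.svd(O[:,:2]-O[:,:2].mean(0),full_matrices=False)[2][0];print("wing yaw",np.degrees(np.arctan2(v[1],v[0])).round(1))
E
```

```text
top 4341 [0.617 0.015 0.18 ] [-0.215 -0.191  0.958] tilt 0.292 dir -138.5
[0.16  0.192]
[[ 0.737 -0.009  0.202]
 [ 0.61   0.135  0.202]
 [ 0.495  0.034  0.156]
 [ 0.622 -0.11   0.156]]
edge yaws [np.float64(131.4), np.float64(-138.6), np.float64(-48.6), np.float64(41.4)]
orange 471 [0.671 0.024 0.147]
wing yaw 131.1
side 3950 [0.615 0.033 0.183] [-0.215 -0.19   0.958] tilt 0.291 dir -138.6
[0.161 0.194]
[[ 0.737 -0.006  0.203]
 [ 0.609  0.139  0.203]
 [ 0.493  0.038  0.157]
 [ 0.621 -0.108  0.157]]
edge yaws [np.float64(131.3), np.float64(-138.7), np.float64(-48.7), np.float64(41.3)]
orange 788 [0.659 0.02  0.182]
wing yaw 133.2
```

```bash
cat >> h.py <<'E'
H=np.array([.559,-.037,.146]);F=np.array([.750,.661,0]);Y=np.array([.661,-.750,0]);Z=np.array([0,0,1.])
def fp(u,y,h,q):   # point on flap: u along slope from hinge, y along hinge, h above underside
    s=.5-q;return H+F*(u*np.cos(s)+h*np.sin(s))+Y*y+Z*(-u*np.sin(s)+h*np.cos(s))
def to(p,yaw=None):
    s=observe();r=R.from_rotvec(s["orientation"]).as_matrix();d=r.T@(np.array(p)-s["tcp_pos"])
    now=np.degrees(np.arctan2(r[1,0],r[0,0]))
    print(np.round(d,4),"turn",None if yaw is None else round(np.radians((now-yaw+180)%360-180),3),"now",s["tcp_pos"].round(3),round(now,1),"F",s["force"].round(1),"t",round(s["clock"],2))
E
python3 - <<'E'
from h import *
p=fp(.135,.055,.008,0);print(p);print(fp(.105,0,.057,0),fp(.105,0,.045,0))
to([.689,.004,.30],131.4)
E
```

```text
[0.68708679 0.00259628 0.08829821]
[0.64860507 0.04197193 0.14568252] [0.64429024 0.03816913 0.13515153]
[-0.6258 -0.2618 -0.0497] turn 0.422 now [0.227 0.501 0.25 ] 155.6 F [0.5 0.1 0. ] t 0.9
```

Request:
{"op": "servo_tool", "data": {
  "deltas": [-0.04, -0.02, -0.03, 0.1, -0.08, -0.035, -0.05, 0.2, -0.12, -0.05, -0.05, 0.3, -0.165, -0.07, -0.05, 0.422, -0.21, -0.09, -0.05, 0.422, -0.25, -0.105, -0.05, 0.422, -0.295, -0.125, -0.05, 0.422, -0.34, -0.14, -0.05, 0.422, -0.385, -0.16, -0.05, 0.422, -0.43, -0.18, -0.05, 0.422, -0.47, -0.195, -0.05, 0.422, -0.51, -0.215, -0.05, 0.422],
  "gripper": 0,
  "squeeze": 30
}}

```text
clock: 2.1
tcp_pos: [0.604, 0.093, 0.3002]
orientation: [-1.292, -2.863, -0.0]
force: [0.1, 0.6, 0.5]
width: 0.002
gripper_force: 0.0
```

```bash
python3 -c "
from h import *
to([.689,.004,.30],131.4);to([.689,.004,.22],131.4)"
```

```text
[-0.123   0.0049  0.0002] turn 0.0 now [0.604 0.093 0.3  ] 131.4 F [0.1 0.6 0.5] t 2.1
[-0.123   0.0049  0.0802] turn 0.0 now [0.604 0.093 0.3  ] 131.4 F [0.1 0.6 0.5] t 2.1
```

Request:
{"op": "servo_tool", "data": {
  "deltas": [-0.04, 0.002, 0, 0, -0.08, 0.005, 0, 0, -0.123, 0.005, 0, 0, -0.123, 0.005, 0.03, 0, -0.123, 0.005, 0.06, 0, -0.123, 0.005, 0.075, 0, -0.123, 0.005, 0.09, 0, -0.123, 0.005, 0.105, 0, -0.123, 0.005, 0.12, 0, -0.123, 0.005, 0.135, 0, -0.123, 0.005, 0.15, 0, -0.123, 0.005, 0.165, 0]
}}

```text
clock: 3.3
tcp_pos: [0.688, 0.0053, 0.1351]
orientation: [1.292, 2.863, -0.0]
force: [-0.4, -0.5, 3.1]
width: -0.003
gripper_force: 1.1
```

Contact is light, with the flap moving down. I'll continue gently to the stop.

Request:
{"op": "servo_tool", "data": {
  "deltas": [0, 0, 0.006, 0, 0, 0, 0.012, 0, 0, 0, 0.016, 0, 0, 0, 0.018, 0]
}}

```text
clock: 3.7
tcp_pos: [0.6881, 0.0055, 0.1175]
orientation: [1.292, 2.863, 0.0]
force: [-0.3, -0.7, 2.5]
width: -0.003
gripper_force: 0.9
```

Request:
{"op": "servo_tool", "data": {
  "deltas": [0, 0, 0.002, 0, 0, 0, 0.004, 0, 0, 0, 0.004, 0]
}}

```text
clock: 4.0
tcp_pos: [0.688, 0.0055, 0.1132]
orientation: [1.292, 2.863, 0.0]
force: [-0.2, -0.1, 1.5]
width: -0.001
gripper_force: 0.4
```

Request:
{"op": "servo_tool", "data": {
  "deltas": [0, 0, 0.002, 0, 0, 0, 0.004, 0, 0, 0, 0.005, 0]
}}

```text
clock: 4.3
tcp_pos: [0.688, 0.0055, 0.1083]
orientation: [1.292, 2.863, -0.0]
force: [-1.3, 0.2, 8.1]
width: 0.0
gripper_force: 3.1
```

```bash
python3 -c "
from h import *
for c in('top','side'):
  P,o,n=flap(c);print(len(P),o.round(3),n.round(3),.5-np.arccos(n[2]))"
```

```text
505 [ 0.619 -0.061  0.138] [0.353 0.318 0.88 ] 0.004499062435080026
4740 [0.6   0.027 0.114] [0.361 0.316 0.877] -0.00021896987393243972
```

The flap is shut (0.00 rad). Next: lift, go above the wing, and look.

Request:
{"op": "servo_tool", "data": {
  "deltas": [0, 0, -0.04, 0, 0, 0, -0.08, 0, 0, 0, -0.1, 0, 0.025, 0, -0.1, 0, 0.055, -0.006, -0.1, 0, 0.055, -0.006, -0.1, 0],
  "gripper": 0.05
}}

```text
clock: 5.0
tcp_pos: [0.6449, 0.045, 0.2084]
orientation: [-1.288, -2.863, -0.0]
force: [0.8, 0.2, 0.6]
width: 0.588
gripper_force: 0.0
```

Run:
```python
from h import *
for c in('top','side'):
  p,d=get_image(c)
  if c=='side': cv2.imwrite('pics/s2.png',cv2.resize(p[100:250,230:430],None,fx=3,fy=3))
  print(c,[(r["point"],r["conf"]) for r in pinpoint(c,"wing_grip")[:1]])
  O=cloud(c,*ORANGE);O=O[np.linalg.norm(O-fp(.105,0,.05,0),axis=1)<.05]
  if len(O)>20: print(len(O),O.mean(0).round(3),np.c_[(O-H)@F,(O-H)@Y,O[:,2]].min(0).round(3),np.c_[(O-H)@F,(O-H)@Y,O[:,2]].max(0).round(3))
print("model",fp(.105,0,.048,0))
t=fp(.105,0,.057,0);to(t,131.4)
```

```text
top [([0.6446, 0.0381, 0.1405], 0.46)]
21 [0.637 0.05  0.15 ] [ 0.11  -0.021  0.146] [ 0.121 -0.009  0.154]
side [([0.6452, 0.0327, 0.1453], 0.63)]
233 [0.636 0.05  0.148] [ 0.103 -0.037  0.127] [0.123 0.028 0.156]
model [0.64536895 0.03911983 0.13778428]
[-0.0008  0.0007  0.0622] turn -0.0 now [0.648 0.042 0.208] 131.4 F [ 0.   0.1 -0.4] t 5.3
```

View pics/s2.png

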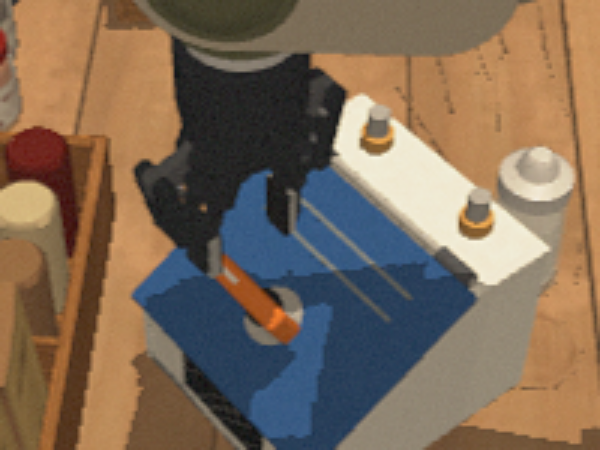

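The picture shows the flap lying shut and the wing (crop 260,300) unturned, with the fingers above it to either side. Now I'll descend to straddle it, then close.

Request:
{"op": "servo_tool", "data": {
  "deltas": [0, -0.003, 0.02, 0, 0, -0.003, 0.04, 0, 0, -0.003, 0.05, 0, 0, -0.003, 0.057, 0, 0, -0.003, 0.057, 0]
}}

```text
clock: 5.8
tcp_pos: [0.6449, 0.0406, 0.1507]
orientation: [-1.292, -2.862, 0.001]
force: [-0.2, 0.0, -0.1]
width: 0.586
gripper_force: 0.0
```

Request:
{"op": "servo_tool", "data": {
  "deltas": [0, 0, 0, 0, 0, 0, 0, 0, 0, 0, 0, 0, 0, 0, 0, 0, 0, 0, 0, 0, 0, 0, 0, 0],
  "gripper": 0.0,
  "squeeze": 25
}}

```text
clock: 6.4
tcp_pos: [0.6441, 0.0397, 0.1525]
orientation: [-1.293, -2.863, 0.004]
force: [-6.0, -5.2, 4.3]
width: 0.274
gripper_force: 21.2
```

Run:
```python
from h import *
p,d=get_image('side');cv2.imwrite('pics/s3.png',cv2.resize(p[130:250,250:410],None,fx=4,fy=4))
P,o,n=flap('side');print(.5-np.arccos(n[2]));s=observe();print(s['width']*85,s['gripper_force'],s['force'],s['wrist_torque'])
```

```text
-0.0016659910629940322
22.826144958101427 21.197332497686148 [-6.45733326 -5.18580647  4.74194192] [-0.90523623  1.06294482 -0.00135338]
```

View pics/s3.png

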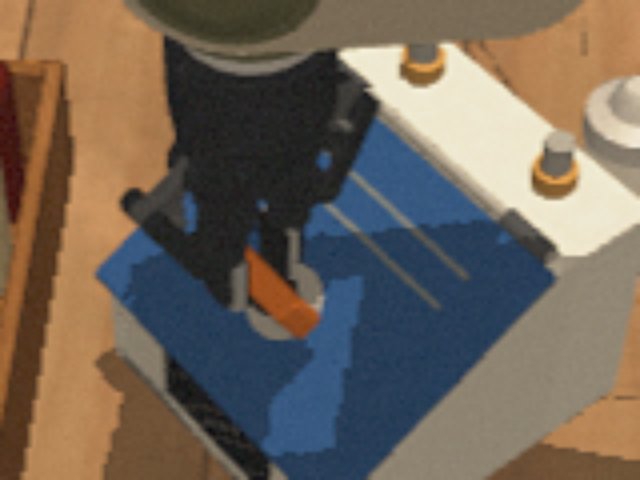

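The fingers grip the wing (opening 23 mm as expected) and the flap is shut. Now push in along the stud axis.

Request:
{"op": "servo_tool", "data": {
  "deltas": [0, -0.001, 0.002, 0, 0, -0.002, 0.004, 0, 0, -0.003, 0.006, 0, 0, -0.004, 0.008, 0, 0, -0.005, 0.01, 0, 0, -0.006, 0.0115, 0, 0, -0.0065, 0.0125, 0, 0, -0.0065, 0.0125, 0],
  "squeeze": 40
}}

```text
clock: 7.3
tcp_pos: [0.6399, 0.0358, 0.1418]
orientation: [1.291, 2.861, -0.001]
force: [-6.7, -2.5, 14.0]
width: 0.258
gripper_force: 37.4
```

Run:
```python
from h import *
p,d=get_image('side')
print([(r["point"],r["conf"]) for r in pinpoint('side',"wing_grip")[:2]])
P,o,n=flap('side');print(.5-np.arccos(n[2]));s=observe();print(s['width']*85,s['gripper_force'],s['force'],s['wrist_torque'])
N=F*.479+Z*.878
O=cloud('side',*ORANGE);O=O[np.linalg.norm(O-fp(.105,0,.05,0),axis=1)<.05];h=(O-H)@N
print(len(O),np.percentile(h,[2,50,90,98]).round(4),"model top out .061, in .049")
```

```text
[([0.6422, 0.0299, 0.1312], 0.59), ([0.5573, -0.0371, 0.1455], 0.31)]
0.0002005716828454851
21.995814899497507 37.42535809054971 [-6.86018925 -3.23821786 13.99747903] [-0.61001939  1.36256954 -0.11511503]
154 [0.0253 0.0461 0.0485 0.0495] model top out .061, in .049
```

The stud is fully in: the wing top stands 0.0495 above the flap's underside, against 0.049 in the model. Now turn clockwise, keeping it pressed.

Request:
{"op": "servo_tool", "data": {
  "deltas": [0, 0, 0, 0.06, 0, 0, 0, 0.14, 0, 0, 0, 0.22, 0, 0, 0, 0.3, 0, 0, 0, 0.38, 0, 0, 0, 0.46, 0, 0, 0, 0.54, 0, 0, 0, 0.6]
}}

```text
clock: 8.3
tcp_pos: [0.6406, 0.0365, 0.1424]
orientation: [2.081, 2.348, 0.004]
force: [-2.7, 1.2, 16.1]
width: 0.238
gripper_force: 38.3
```

```bash
cat > chk.py <<'E'
from h import *
P,o,n=flap('side');print("flap",.5-np.arccos(n[2]));s=observe();print(s['width']*85,s['gripper_force'],s['force'],s['wrist_torque'])
N=F*.479+Z*.878;U=F*.878-Z*.479
O=cloud('side',*ORANGE);O=O[np.linalg.norm(O-fp(.105,0,.05,0),axis=1)<.055];h=(O-H)@N
print(len(O),np.percentile(h,[2,50,90,98]).round(4))
T=O[h>np.percentile(h,98)-.005]-H;q=np.c_[T@Y,T@U];q-=q.mean(0);v=np.linalg.svd(q,full_matrices=False)[2][0]
print("wing deg from hinge",np.degrees(np.arctan2(v[1],v[0]))%180)
to([.64,.0358,.1418],131.4-90)
E
python3 chk.py
```

```text
flap -0.00031924095899060756
19.748153667487735 38.71084414422512 [-3.8832265   1.32959382 15.85047736] [-0.22440274  1.05895245 -0.02536918]
282 [0.0255 0.0458 0.0489 0.0502]
wing deg from hinge 140.22572389104022
[-0.0006 -0.0008  0.0006] turn 0.97 now [0.641 0.037 0.142] 97.0 F [-4.3  1.4 16.3] t 8.4
```

Request:
{"op": "servo_tool", "data": {
  "deltas": [0, 0, 0, 0.08, 0, 0, 0, 0.17, 0, 0, 0, 0.26, 0, 0, 0, 0.35, 0, 0, 0, 0.44, 0, 0, 0, 0.53, 0, 0, 0, 0.62, 0, 0, 0, 0.71, 0, 0, 0, 0.8, 0, 0, 0, 0.88, 0, 0, 0, 0.95, 0, 0, 0, 0.99]
}}

```text
clock: 9.6
tcp_pos: [0.6434, 0.0362, 0.1426]
orientation: [2.944, 1.078, 0.018]
force: [9.3, 0.6, 8.0]
width: 0.176
gripper_force: 39.8
```

```bash
python3 chk.py
```

```text
flap -0.001041096852849921
15.323220504746201 39.81176733970642 [9.13555605 0.83572515 8.87578249] [-0.24609958 -1.45187032  0.46924914]
154 [0.02   0.045  0.0485 0.0503]
wing deg from hinge 97.71145896970637
[-0.0029 -0.002   0.0007] turn -0.019 now [0.643 0.036 0.143] 40.3 F [9.1 1.1 9.8] t 9.7
```

It is at the stop (torque reading, opening 15 mm flush). Release and rise.

Request:
{"op": "servo_tool", "data": {
  "deltas": [0, 0, 0, 0, 0, 0, 0, 0, 0, 0, 0, 0, 0, 0, 0, 0, 0, 0, -0.02, 0, 0, 0, -0.06, 0, 0, 0, -0.1, 0, 0, 0, -0.14, 0, 0, 0, -0.18, 0, 0, 0, -0.18, 0],
  "gripper": 0.05
}}

```text
clock: 10.7
tcp_pos: [0.6408, 0.0364, 0.3249]
orientation: [2.944, 1.081, 0.015]
force: [-0.2, 0.4, -0.5]
width: 0.59
gripper_force: 0.0
```

```bash
python3 chk.py; python3 -c "
from h import *
p,d=get_image('side');cv2.imwrite('pics/s4.png',cv2.resize(p[100:310,230:440],None,fx=2.5,fy=2.5))"
```

```text
flap -0.0008032133479831671
49.92062280878408 0.0 [ 0.00826312  0.47000548 -0.4651908 ] [-0.03552595  0.02300666  0.02363237]
413 [0.0253 0.0476 0.0521 0.0535]
wing deg from hinge 88.20870938311865
[-0.0005  0.0005  0.1772] turn -0.019 now [0.64  0.037 0.319] 40.3 F [-0.8 -1.2 -0.7] t 10.8
```

View pics/s4.png

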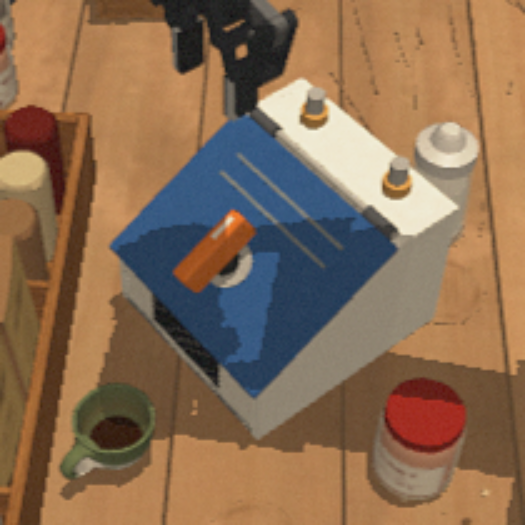

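The picture shows the wing (crop 215,250) square to the hinge with its white line pointing uphill. The stud is caught about 8 mm in, the flap is shut, and the jar, pourer and cup are still in place.

```bash
python3 -c "
from station import *
print(hand_in())"
```

```text
the job is handed in; nothing more can be done
None
```

The flap is shut and the stud is locked, turned clockwise to its stop and caught about 8 mm in. In the last picture the jar, pourer and cup stood where they were; I handed the job in at about 11 s of the 35 s limit, and no verdict was returned.

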